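# Fill the round dropper-bottle tray

### The job

Finish packing the round white tray: put the two loose blue-capped dropper bottles into its two empty places, one in the middle and one in the outer ring, so that all seven stand upright in a honeycomb pattern. Either bottle may take either place; the red-capped bottles do not belong there. Set each bottle gently down on its dark round pad before letting go, without dropping it.

Things in the scene. Friction and masses are not known exactly. Their poses are not given: they have to be found in the camera images.
- blue_a_center (a point): Loose blue-capped dropper bottle, upright on the bench, 104 mm tall, about 0.12 kg: amber glass body 44 mm in diameter, 53 mm high; rigid blue cap, 24 mm in diameter up to 60 mm, then straight, 20 mm in diameter, up to the top: grasp it there. The point is its centre, 52 mm above its underside; z is its axis, up. Two red-capped bottles of the same shape stand nearby, 70 mm or more away.
- blue_b_center (a point): The second loose blue-capped bottle, same shape, size and mass as the first, also upright on the bench. The point is its centre, 52 mm above its underside; the straight 20 mm part of the cap lies 8 to 52 mm above this point.
- tray: Round white tray fixed to the bench, 188 mm in diameter, wall 4 mm thick and 30 mm high; origin at the centre of its underside, z up. Seven places, 56 mm apart: the middle, and six in a ring at 0, 60, 120.. degrees from its x axis. The five at 60 to 300 degrees hold the same blue-capped bottles, fixed fast, their tops 110 mm above the bench. The ring place at 0 degrees and the middle are empty.
- seat_mid (a point): Centre of the empty middle place, on top of its dark pad (47 mm in diameter), where a bottle's underside rests: 6 mm above the tray's origin; same axes as the tray. Neighbouring caps are 56 mm away, centre to centre: open the fingers only a little to let go. Fingers that close along a line at 30, 90 or 150 degrees from the tray's x axis pass between the neighbours, here and in the ring.
- seat_rim (a point): Centre of the empty ring place, on top of its dark pad (47 mm in diameter), where a bottle's underside rests: 56 mm along the tray's x axis from the middle place and 6 mm above the tray's origin; same axes as the tray. Two fixed bottles stand beside it in the ring, 56 mm away centre to centre; the tray wall's inner face is 34 mm away on its outer side.
Things that resemble listed ones, but are neither listed nor needed, are in the scene too. Leave any turquoise look-alike of the part that bears blue_a_center alone. Leave any turquoise look-alike of the tray alone.

How it is judged:
By the outcome, as a careful person would: the job done as asked, in the order asked, and still so for the second after the job is handed in, with the robot touching nothing.
It also fails if it takes over 56 s, if anything falls off the work surface, if the arm or the gripper's body presses on something with over 40 N, if the wrist force passes 120 N, or if a joint passes its speed limit or range.

### The arm

A 7-joint arm with a two-finger parallel gripper is mounted at the origin on the work surface. World frame = base frame: x ahead of the robot, y to its left, z up, the work surface at z = 0. Lengths are in m, angles in rad, forces in N, time in s.
With the tool pointing down it reaches from about 0.4 to 0.875 m from the base axis. Payload 19.3 kg.
Tool frame: the origin (TCP) lies at the very end of the fingers, on their centre line; the grasp point (between the pads) lies 19 mm behind it; z points along the fingers, y is the direction in which the jaws open and shut (so a half turn about z gives the same grasp; the last joint's range is limited). The gripper opens to 85 mm and grips with 20 to 120 N. Pads are 22 mm wide; open, the fingers measure 114 mm over their backs; the gripper's body (76 mm by 85 mm) begins 54 mm behind the grasp point. The pads swing forward as they close: fully open they stand 13 mm farther back than shut.
Start: joints at [-1.273, 0.521, -0.036, 1.599, 0.021, 1.021, -0.113], TCP at [0.225, 0.583, 0.231] pointing down, gripper open.
Joint ranges: [-2.91, 2.91], [-0.3, 2.13], [-1.5, 1.42], [0.17, 2.43], [-1.26, 4.41], [0.16, 1.93], [-2.52, 2.52]. Speed limits (rad/s): [1.89, 1.89, 2.39, 2.39, 3.01, 3.01, 3.01].

### API

Orientations are given as a unit quaternion [x, y, z, w].
In Python, from rig import state, camera, camera_params, sign_off gives the robot as it stands. The module is installed in compiled form; this text tells all that it offers.
- The arm moves only by the tool play_rows, never from a script. Its argument "plan" is a list of rows, each a list of 7 numbers: the turn, a rotation vector about the tool's x, y, z in units of 5 degrees (1.0 is 5 degrees), then the shift along the tool's x, y, z in mm, then the closure, from -1 (fully open) to 1 (shut). In form: [[rx, ry, rz, x, y, z, grip], ...]. A call has 1 to 5 rows; each row is the pose to reach, as a shift and turn from the pose measured when the call began, along the tool's axes at that moment; what a row does not reach only later rows make up. A row lasts 1/12 s, in which the tool goes at most 41.7 mm and 7.16 degrees, less where a joint would pass 70% of its speed; a pose out of reach is approached as far as the arm can. A call with a gripper value outside its range is refused whole. The fingers move at their own pace and stop on an object; "newtons" is the grip in N (left out, the last holds). Time passes only in rows, so rows that repeat a pose let the fingers close. It gives the time, the measured TCP pose, the force and the opening at its end, in the units of the state.
- state(): the state, without advancing time (a new reading comes with each control period).
- camera(name): name is "scene" or "side" or "wrist"; returns the picture (400x640x3 uint8, blue, green, red); there is no depth.
- camera_params(name): a dict with "mtx" (3x3 intrinsics, pixels), "distortion" ([k1, k2, p1, p2, k3] as OpenCV has them; the pictures are not rectified), "world_to_cam" (4x4, takes a point from world to camera coordinates); the wrist camera has in their place "mount" (4x4, takes a point from camera to tool coordinates, whose origin is the TCP and whose axes are the flange's). Camera axes: x right, y down, z forward; pixel columns grow to the right and rows downward; lengths in m; the calibration is good to about 2 mm. A picture is of the moment at which its call begins: read the wrist's pose just before it. camera_params takes no time and is no camera call.
- sign_off(): hands the job in, once; it reports no verdict.
The state is a dict: "time_s": time; "qpos": joint angles; "dq": joint speeds; "tau": joint torques, N m; "tool_pos": TCP position; "tcp_rot": TCP orientation; "ft_force": force on the tool from outside, world axes, zero at the start; "ft_torque": the same for the moment, N m; "grip_width": finger opening in m.
Only numpy, scipy, OpenCV 4.12 (cv2) and the standard library are available. Lean on these libraries where they do the work, as an engineer would, in place of code of your own. Each camera call takes 0.05 s, during which the arm holds its last target. There are 200 camera calls.

## Working session

There is one attempt and no reset: what is moved stays moved. The work goes in short steps, Python scripts to look and compute and a tool call to move; the robot and the scene stay as the last step left them, time stands still between calls to the robot, and variables do not carry over. Pictures are saved under pics/ and viewed, about 8 in all and at most 12, crops included, and the job is handed in when it is done.

Besides the shell and the picture viewer there is one more tool, called after "Call:" as name(argument=value, ...) on one line, values as JSON. play_rows: Moves the arm, as the interface text tells. Its arguments: {"type":"object","properties":{"plan":{"type":"array"},"newtons":{"type":"number"}},"required":["plan"]}

```bash
mkdir -p pics
python3 - <<'E'
from rig import *
import cv2
print(state())
for n in ("scene","side","wrist"):
    p=camera_params(n); print(n,{k:__import__('numpy').round(v,4).tolist() for k,v in p.items()})
    cv2.imwrite(f"pics/{n}0.png",camera(n))
E
```

```text
{'time_s': 0.0, 'qpos': array([-1.27323542,  0.5219923 , -0.03636365,  1.59996766,  0.02120288,
        1.02110234, -0.11281678]), 'dq': array([-3.78638069e-04,  1.80163844e-03,  1.63329855e-03, -9.50329183e-04,
       -1.68581537e-04,  6.91091306e-05, -1.28323617e-03]), 'tau': array([ 1.69064160e-04, -9.27083158e+01,  1.98010504e+00, -3.69931054e+01,
        1.78424874e-02,  8.32770980e-03,  1.03830416e-05]), 'tool_pos': array([0.22460386, 0.58290683, 0.2307533 ]), 'tcp_rot': array([ 1.82843266e-01,  9.83141926e-01, -5.37930609e-04, -6.89794986e-05]), 'ft_force': array([-0.62826809, -0.71833148,  0.09613796]), 'ft_torque': array([-0.01106743, -0.03427918,  0.03179733]), 'grip_width': 0.08541106479796767}
scene {'mtx': [[494.5878, 0.0, 315.1582], [0.0, 494.5878, 199.1641], [0.0, 0.0, 1.0]], 'distortion': [-0.0918, 0.0, 0.0, 0.0, 0.0], 'world_to_cam': [[0.5869, 0.8096, -0.0072, -0.3001], [0.6403, -0.4696, -0.6078, -0.2454], [-0.4955, 0.3521, -0.794, 1.445], [0.0, 0.0, 0.0, 1.0]]}
side {'mtx': [[494.6841, 0.0, 317.6998], [0.0, 494.6841, 188.2317], [0.0, 0.0, 1.0]], 'distortion': [-0.0187, 0.0, 0.0, 0.0, 0.0], 'world_to_cam': [[0.8909, -0.4542, 0.007, -0.4121], [-0.2857, -0.5722, -0.7687, 0.1988], [0.3531, 0.6829, -0.6395, 1.0883], [0.0, 0.0, 0.0, 1.0]]}
wrist {'mtx': [[301.304, 0.0, 318.2398], [0.0, 301.304, 193.6578], [0.0, 0.0, 1.0]], 'distortion': [-0.0227, 0.0, 0.0, 0.0, 0.0], 'mount': [[-0.0, -0.9645, -0.2642, 0.0675], [1.0, -0.0002, 0.0007, 0.0003], [-0.0007, -0.2642, 0.9645, -0.1427], [0.0, 0.0, 0.0, 1.0]]}
```

View pics/scene0.png

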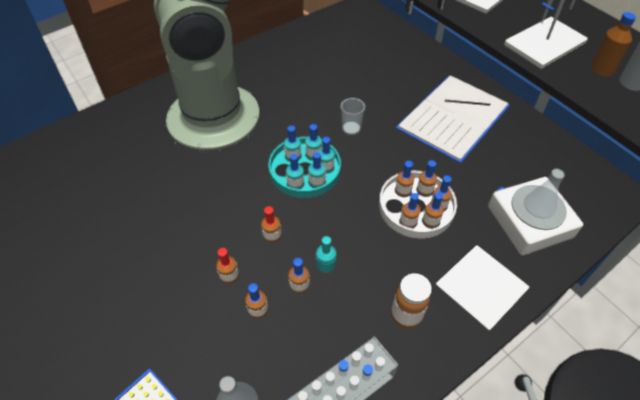

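View pics/side0.png

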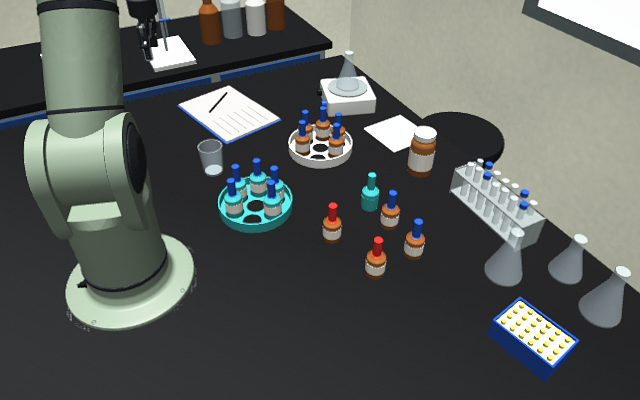

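The candidates in the scene view:
- **Blue caps on amber bottles:** caps at about (255,290) and (298,263). These fit the description.
- **Red caps:** (224,255) and (269,213). These don't belong in the tray.
- **Turquoise bottle:** (326,243), a look-alike.
- **Trays:** the white one at (418,203) is the target. The turquoise one at (305,166) is a look-alike.

I'll confirm with enlarged crops.

Run:
```python
import cv2, numpy as np
s=cv2.imread("pics/scene0.png"); d=cv2.imread("pics/side0.png")
def c(im,x,y,w,h,k=4): return cv2.resize(im[y:y+h,x:x+w],None,fx=k,fy=k,interpolation=cv2.INTER_CUBIC)
# left: scene bottles / scene tray ; right: side bottles/ side tray
a=np.vstack([c(s,235,225,100,75),c(s,370,155,100,85)[:300]]); b=np.vstack([c(d,360,175,100,75),c(d,275,95,100,75)])
cv2.imwrite("pics/crop0.png",np.hstack([a[:600],b[:600]]))
```

```text
(no output)
```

View pics/crop0.png

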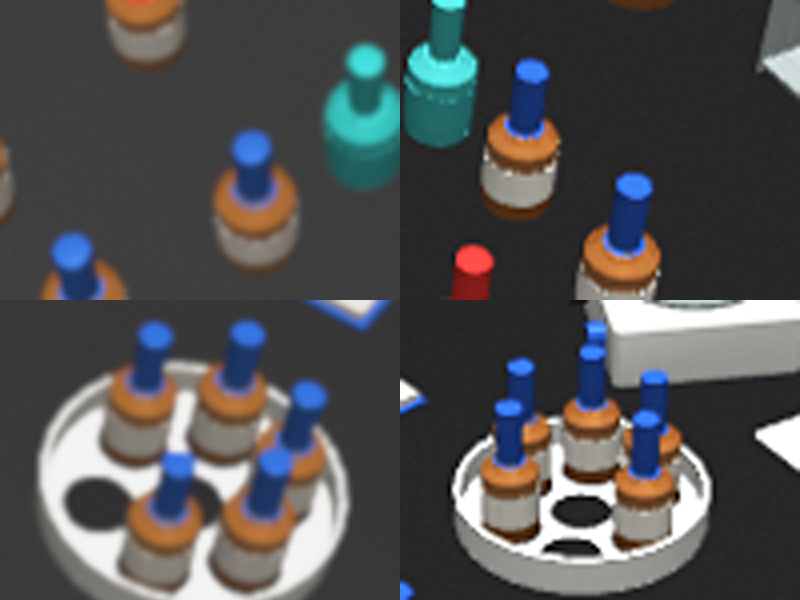

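The crops confirm two amber bottles with blue caps. Their cap tops are at scene (297.6,261.3) and (253,287.3), and side (393,192.6) and (418.1,221.3). The five tray caps and the two empty pads are also clear, so I can compute positions.

```bash
cat > h.py <<'E'
import cv2, numpy as np
from scipy.optimize import least_squares
from scipy.spatial.transform import Rotation as R
from rig import *
def ray(p,uv,W):
    uv=np.array(uv,float).reshape(-1,1,2)
    n=cv2.undistortPoints(uv,p["mtx"],p["distortion"]).reshape(-1,2)
    d=np.c_[n,np.ones(len(n))]@W[:3,:3]
    return -W[:3,:3].T@W[:3,3], d
def toplane(name,uv,z,st=None):
    p=camera_params(name)
    p={k:np.array(v,float) for k,v in p.items()}
    if name=="wrist":
        T=np.eye(4);T[:3,:3]=R.from_quat(st["tcp_rot"]).as_matrix();T[:3,3]=st["tool_pos"]
        W=np.linalg.inv(T@p["mount"])
    else: W=p["world_to_cam"]
    c,d=ray(p,uv,W)
    return (c+d*((z-c[2])/d[:,2])[:,None])[:,:2]
def fittray(P,ang=(60,120,180,240,300)):
    """P: cap centres (unordered); best x,y,yaw"""
    best=None
    a=np.radians(ang)
    from scipy.spatial.distance import cdist
    for y0 in np.arange(0,2*np.pi,np.pi/6):
        f=lambda q:cdist(P,np.c_[q[0]+.056*np.cos(a+q[2]),q[1]+.056*np.sin(a+q[2])]).min(1)
        r=least_squares(f,[*P.mean(0),y0])
        if best is None or r.cost<best.cost:best=r
    return best.x,best.fun
def togo(st,xyz,yawy=None):
    """tool-frame shift (mm) to target and, if given, rz turn (5deg units) for jaw line angle yawy (deg)"""
    M=R.from_quat(st["tcp_rot"]).as_matrix()
    o=[M.T@(np.array(xyz)-st["tool_pos"])*1000]
    if yawy is not None:
        y=np.degrees(np.arctan2(M[1,1],M[0,1]))
        d=(yawy-y+90)%180-90
        o.append(-d/5)  # tool z down
    return [np.round(v,2).tolist() for v in o]
E
python3 - <<'E'
from h import *
S=toplane("scene",[(297.6,261.3),(253,287.3)],.104); D=toplane("side",[(393,192.6),(418.1,221.3)],.104)
print(S,D)
ts=toplane("scene",[(408.7,163.6),(431.5,163.3),(447,179),(414.3,196),(438.7,195.3)],.11)
td=toplane("side",[(305.2,111.9),(323,108),(338.7,114.8),(302.2,121.8),(336.7,126)],.11)
for t in (ts,td,np.vstack([ts,td])): q,f=fittray(t);print(q,np.degrees(q[2]),f.round(4))
st=state();print(R.from_quat(st["tcp_rot"]).as_matrix().round(3))
E
```

```text
[[ 0.60260172 -0.11023099]
 [ 0.59931341 -0.21704252]] [[ 0.60306472 -0.11133425]
 [ 0.59800848 -0.21769982]]
[0.59807864 0.24983554 4.10280586] 235.0734600094031 [0.0007 0.0007 0.0006 0.0006 0.0003]
[0.59623803 0.2464532  4.07943517] 233.73441792175518 [0.0007 0.0026 0.0004 0.0019 0.0037]
[0.597157   0.24814433 4.09103746] 234.39918037098178 [0.0017 0.0013 0.002  0.0025 0.0028 0.0019 0.0009 0.0022 0.0008 0.006 ]
[[-0.933  0.36  -0.   ]
 [ 0.36   0.933 -0.001]
 [-0.    -0.001 -1.   ]]
```

Run:
```python
from h import *
print(toplane("scene",[(326,240.5),(224,252),(269,211)],.104))
print(togo(state(),[.603,-.111,.231],85))
```

```text
[[ 0.59636002 -0.03208614]
 [ 0.49256198 -0.22316117]
 [ 0.45861264 -0.0882229 ]]
[[-602.56, -511.53, 0.33], -3.21]
```

Call:
play_rows(plan=[[0,0,0,-155,-131,0,-0.2],[0,0,0,-155,-131,0,-0.2],[0,0,0,-155,-131,0,-0.2],[0,0,0,-155,-131,0,-0.2],[0,0,0,-155,-131,0,-0.2]])

```text
time_s: 0.57
tool_pos: [0.3231, 0.4024, 0.2309]
tcp_rot: [0.183, 0.983, -0.001, 0.0]
ft_force: [1.6, 0.6, 0.0]
grip_width: 0.0512
```

Call:
play_rows(plan=[[0,0,0,-155,-131,0,-0.2],[0,0,0,-155,-131,0,-0.2],[0,0,0,-155,-131,0,-0.2],[0,0,0,-155,-131,0,-0.2],[0,0,0,-155,-131,0,-0.2]])

```text
time_s: 0.98
tool_pos: [0.4211, 0.2221, 0.2312]
tcp_rot: [0.183, 0.983, -0.001, 0.0]
ft_force: [1.5, 0.9, 0.7]
grip_width: 0.0514
```

Call:
play_rows(plan=[[0,0,0,-155,-131,0,-0.2],[0,0,0,-155,-131,0,-0.2],[0,0,0,-155,-131,0,-0.2],[0,0,0,-155,-131,0,-0.2],[0,0,0,-155,-131,0,-0.2]])

```text
time_s: 1.4
tool_pos: [0.5191, 0.0415, 0.2315]
tcp_rot: [0.184, 0.983, -0.001, 0.0]
ft_force: [0.5, 1.3, -0.2]
grip_width: 0.051
```

Call:
play_rows(plan=[[0,0,-3.2,-133,-112,0,-0.2],[0,0,-3.2,-133,-112,0,-0.2],[0,0,-3.2,-133,-112,0,-0.2],[0,0,-3.2,-133,-112,0,-0.2],[0,0,-3.2,-133,-112,0,-0.2]])

```text
time_s: 1.82
tool_pos: [0.6037, -0.1168, 0.2315]
tcp_rot: [0.047, 0.999, -0.002, 0.0]
ft_force: [-0.8, 0.4, 1.1]
grip_width: 0.0513
```

Run:
```python
from h import *
st=state(); im=camera("wrist"); cv2.imwrite("pics/w1.png",im)
print(st["tool_pos"],st["qpos"].round(2),togo(st,[.603,-.111,.066],85))
```

```text
[ 0.60370468 -0.11676187  0.23148216] [ 0.    0.51  0.13  1.64 -0.07  1.    1.63] [[1.36, 6.24, 165.46], -0.08]
```

View pics/w1.png

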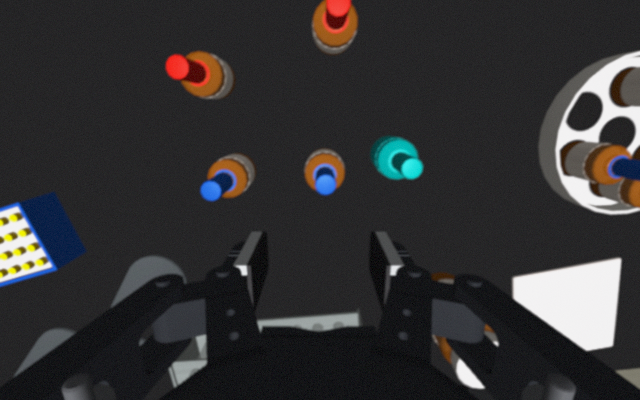

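The wrist view shows A's cap top at (325.5,184.5) and B's at (210.5,190.5). The turquoise cap (413,168) and the red caps are clear of the jaws.

Run:
```python
from h import *
st=state(); print(toplane("wrist",[(325.5,184.5),(210.5,190.5)],.104,st))
```

```text
[[ 0.60262059 -0.1107545 ]
 [ 0.59814556 -0.21773787]]
```

Call:
play_rows(plan=[[0,0,0,1,6,35,-0.2],[0,0,0,1,6,70,-0.2],[0,0,0,1,6,100,-0.2],[0,0,0,1,6,130,-0.2],[0,0,0,1,6,145,-0.2]])

```text
time_s: 2.28
tool_pos: [0.6019, -0.1118, 0.0826]
tcp_rot: [0.048, 0.999, -0.002, -0.002]
ft_force: [-0.8, 0.6, -1.2]
grip_width: 0.0515
```

Run:
```python
from h import *
print(togo(state(),[.6028,-.1110,.067],85))
```

```text
[[-0.89, 0.93, 15.63], -0.1]
```

Call:
play_rows(plan=[[0,0,-0.1,-1,1,10,-0.2],[0,0,-0.1,-1,1,16,-0.2],[0,0,-0.1,-1,1,16,1],[0,0,-0.1,-1,1,16,1],[0,0,-0.1,-1,1,16,1]], newtons=40)

```text
time_s: 2.7
tool_pos: [0.6036, -0.111, 0.0678]
tcp_rot: [0.044, 0.999, -0.002, -0.001]
ft_force: [-0.5, -0.2, -1.1]
grip_width: 0.019
```

Call:
play_rows(plan=[[0,0,0,0,0,0,1],[0,0,0,0,0,0,1],[0,0,0,0,0,0,1]])

```text
time_s: 2.95
tool_pos: [0.6039, -0.1111, 0.0685]
tcp_rot: [0.044, 0.999, -0.002, -0.0]
ft_force: [-0.7, 0.6, -1.5]
grip_width: 0.0189
```

Call:
play_rows(plan=[[0,0,0,0,0,-15,1],[0,0,0,0,0,-45,1],[0,0,0,0,0,-80,1],[0,0,0,0,0,-115,1],[0,0,0,0,0,-145,1]])

```text
time_s: 3.37
tool_pos: [0.6041, -0.1106, 0.2161]
tcp_rot: [0.044, 0.999, -0.002, 0.0]
ft_force: [-0.1, 0.0, -0.5]
grip_width: 0.0191
```

Call:
play_rows(plan=[[0,0,0,0,30,-10,1],[0,0,0,0,70,-10,1],[0,0,0,0,105,-10,1],[0,0,0,0,140,-10,1],[0,0,0,0,170,-10,1]])

```text
time_s: 3.78
tool_pos: [0.6188, 0.0614, 0.2258]
tcp_rot: [0.043, 0.999, -0.002, 0.0]
ft_force: [-0.4, -0.0, -1.3]
grip_width: 0.019
```

Call:
play_rows(plan=[[0,0,0,0,35,0,1],[0,0,0,0,70,0,1],[0,0,0,0,105,0,1],[0,0,0,0,135,0,1],[0,0,0,0,150,0,1]])

```text
time_s: 4.2
tool_pos: [0.631, 0.2157, 0.2253]
tcp_rot: [0.041, 0.999, -0.001, 0.0]
ft_force: [0.5, -0.6, -1.3]
grip_width: 0.0193
```

Run:
```python
from h import *
st=state(); im=camera("wrist"); cv2.imwrite("pics/w2.png",im)
print(st["tool_pos"],st["qpos"].round(2),togo(st,[.598,.249,.2],85),st["grip_width"])
```

```text
[0.6310187  0.21567333 0.22529299] [-0.48  0.6   0.09  1.49 -0.06  1.06  1.12] [[35.66, 30.53, 25.23], 0.06] 0.01930804097585925
```

View pics/w2.png

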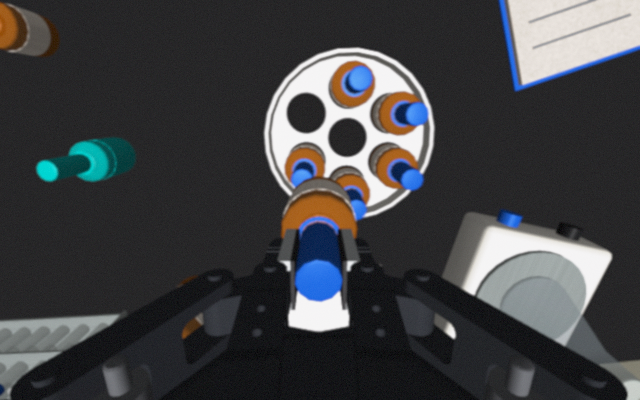

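The bottle is held upright, with its cap at (318,278). The tray's middle pad is at (347.5,137) and the rim pad at (306,112.5). Four fixed caps are visible at (360,78), (417,114), (412,180) and (302,178).

Run:
```python
from h import *
st=state()
print(toplane("wrist",[(347.5,137),(306,112.5)],.006,st))
P=toplane("wrist",[(360,78),(417,114),(412,180),(302,178)],.11,st); q,f=fittray(P); print(q,np.degrees(q[2]),f.round(4))
# sub-pixel centre of middle and rim dark pads
g=cv2.cvtColor(cv2.imread("pics/w2.png"),cv2.COLOR_BGR2GRAY)
n,l,s,c=cv2.connectedComponentsWithStats((g<90).astype(np.uint8))
for i in range(1,n):
    if 600<s[i,4]<2500: print(s[i],c[i],toplane("wrist",[c[i]],.006,st))
print("held cap top",toplane("wrist",[(318,279)],st["tool_pos"][2]+.0355,st), st["tool_pos"])
```

```text
[[0.59610894 0.25544993]
 [0.56415854 0.20898538]]
[0.59610181 0.25455794 4.10198014] 235.0261495621518 [0.0006 0.0005 0.0004 0.0011]
[ 288   94   37   39 1141] [305.78089395 112.59684487] [[0.56424638 0.20872184]]
[ 329  119   37   37 1079] [346.93697868 137.00463392] [[0.59606103 0.25478423]]
held cap top [[0.62842841 0.21797602]] [0.63088381 0.21725754 0.22510003]
```

Call:
play_rows(plan=[[0,0,0,18,16,5,1],[0,0,0,36,31,10,1],[0,0,0,36,31,10,1],[0,0,0,36,31,10,1],[0,0,0,36,31,10,1]])

```text
time_s: 4.67
tool_pos: [0.598, 0.2501, 0.2154]
tcp_rot: [0.041, 0.999, -0.001, 0.0]
ft_force: [0.2, -0.3, -0.9]
grip_width: 0.0191
```

Call:
play_rows(plan=[[0,0,0,0,0,0,1],[0,0,0,0,0,0,1],[0,0,0,0,0,0,1],[0,0,0,0,0,0,1]])

```text
time_s: 5.0
tool_pos: [0.5983, 0.2496, 0.2155]
tcp_rot: [0.041, 0.999, -0.001, 0.0]
ft_force: [0.7, -1.0, -1.7]
grip_width: 0.0188
```

Run:
```python
from h import *
st=state(); np.savez("w3.npz",**st); w=camera("wrist"); s=camera("scene"); d=camera("side")
print(st["tool_pos"],st["dq"].round(3),st["grip_width"])
cv2.imwrite("pics/w3raw.png",w);cv2.imwrite("pics/s3raw.png",s)
c=lambda im,x,y,w_,h,k:cv2.resize(im[y:y+h,x:x+w_],None,fx=k,fy=k,interpolation=cv2.INTER_CUBIC)
a=c(w,160,60,320,240,2.5)[:300*2] # x=160+u/2.5, y=60+v/2.5
b=np.hstack([c(s,370,120,100,75+25,4)[:400]])
cv2.imwrite("pics/w3.png",a[:,:800]); cv2.imwrite("pics/s3.png",np.hstack([b,c(d,275,60,100,100,4)]))
```

```text
[0.59828055 0.24964391 0.21546994] [-0.004  0.001 -0.002  0.001  0.001 -0.002  0.   ] 0.018782027450718407
```

View pics/w3.png

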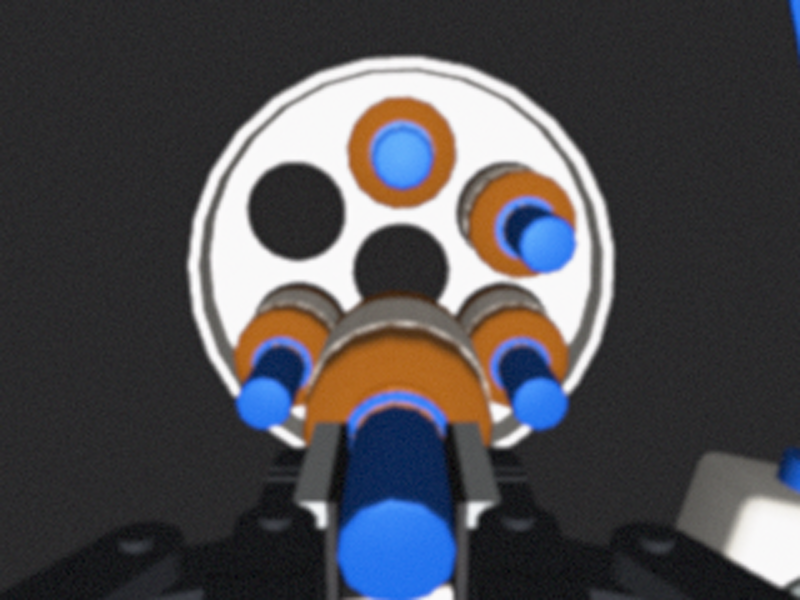

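View pics/s3.png

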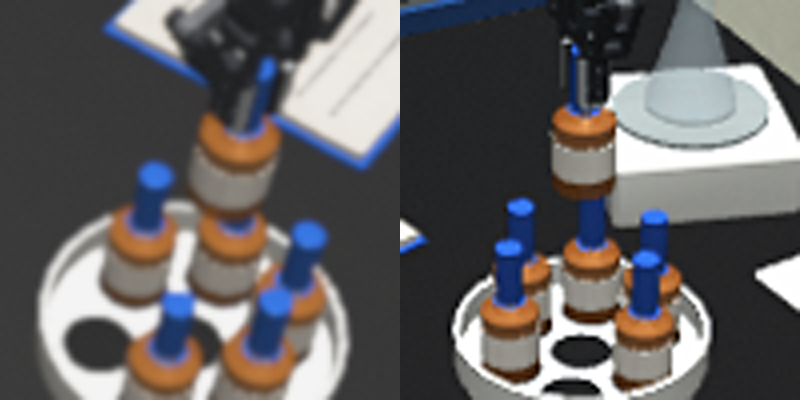

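The wrist crop shows the rim pad at (296.5,210) and the middle pad at about (401,270). The fixed caps are at (402,155), (548,244), (264,403) and (540,403), and the held cap top is at (397,550).

Run:
```python
from h import *
st=dict(np.load("w3.npz"))
f=lambda L:[(160+(u+.5)/2.5-.5,60+(v+.5)/2.5-.5) for u,v in L]
P=toplane("wrist",f([(402,155),(548,244),(264,403),(540,403)]),.11,st); q,r=fittray(P); print(q,np.degrees(q[2]),r.round(4))
print("pads rim,mid",toplane("wrist",f([(296.5,210),(401,270)]),.006,st))
print("held",toplane("wrist",f([(397,550)]),st["tool_pos"][2]+.0355,st),st["tool_pos"])
```

```text
[0.59589809 0.25227512 6.20152232] 355.3210556332004 [0.0005 0.0003 0.0002 0.0002]
pads rim,mid [[0.56391686 0.20647603]
 [0.59604447 0.25254123]]
held [[0.59613047 0.25055549]] [0.59828055 0.24964391 0.21546994]
```

Call:
play_rows(plan=[[0,0,0,0,1.7,20,1],[0,0,0,0,1.7,50,1],[0,0,0,0,1.7,80,1],[0,0,0,0,1.7,105,1],[0,0,0,0,1.7,115,1]])

```text
time_s: 5.57
tool_pos: [0.5968, 0.251, 0.097]
tcp_rot: [0.041, 0.999, -0.002, -0.001]
ft_force: [-0.2, -0.0, -1.1]
grip_width: 0.0186
```

Run:
```python
from h import *
st=state();print(st["tool_pos"],st["ft_force"]);print(togo(st,[.598,.2513,.0745],85))
```

```text
[0.59679318 0.25097028 0.09701169] [-0.20082473 -0.0392363  -1.06691222]
[[-1.24, 0.5, 22.51], 0.07]
```

Call:
play_rows(plan=[[0,0,0,-1,0.5,5,1],[0,0,0,-1,0.5,10,1],[0,0,0,-1,0.5,14,1],[0,0,0,-1,0.5,17,1],[0,0,0,-1,0.5,19,1]])

```text
time_s: 5.98
tool_pos: [0.5982, 0.2515, 0.0787]
tcp_rot: [0.041, 0.999, -0.001, -0.001]
ft_force: [-0.1, 0.8, -1.1]
grip_width: 0.0189
```

Call:
play_rows(plan=[[0,0,0,0,0,1,1],[0,0,0,0,0,2,1],[0,0,0,0,0,2,1]])

```text
time_s: 6.23
tool_pos: [0.5984, 0.2516, 0.0769]
tcp_rot: [0.041, 0.999, -0.001, -0.001]
ft_force: [0.0, 0.2, -0.6]
grip_width: 0.0189
```

Call:
play_rows(plan=[[0,0,0,0,0,0.7,1],[0,0,0,0,0,1.4,1],[0,0,0,0,0,1.4,1]])

```text
time_s: 6.48
tool_pos: [0.5984, 0.2516, 0.0755]
tcp_rot: [0.041, 0.999, -0.001, -0.001]
ft_force: [0.0, 0.2, -0.3]
grip_width: 0.019
```

Call:
play_rows(plan=[[0,0,0,0,0,0.6,1],[0,0,0,0,0,1,1],[0,0,0,0,0,1,1]])

```text
time_s: 6.73
tool_pos: [0.5983, 0.2516, 0.0744]
tcp_rot: [0.041, 0.999, -0.001, -0.001]
ft_force: [-0.5, -0.1, -1.5]
grip_width: 0.0186
```

Call:
play_rows(plan=[[0,0,0,0,0,0.6,1],[0,0,0,0,0,1,1],[0,0,0,0,0,1,1]])

```text
time_s: 6.98
tool_pos: [0.5984, 0.2517, 0.0737]
tcp_rot: [0.041, 0.999, -0.001, -0.001]
ft_force: [-1.1, 0.5, 4.0]
grip_width: 0.0186
```

Run:
```python
from h import *
f=[]
for _ in range(4): f.append(state()["ft_force"]); d=camera("side")
s=camera("scene");print(np.mean(f,0),state()["tool_pos"])
c=lambda im,x,y,w_,h,k:cv2.resize(im[y:y+h,x:x+w_],None,fx=k,fy=k,interpolation=cv2.INTER_CUBIC)
cv2.imwrite("pics/s4.png",np.hstack([c(s,375,130,90,110,4),c(d,278,80,90,110,4)]))
```

```text
[-1.28620194  0.30304648  4.86269229] [0.59842145 0.25166104 0.07363431]
```

View pics/s4.png

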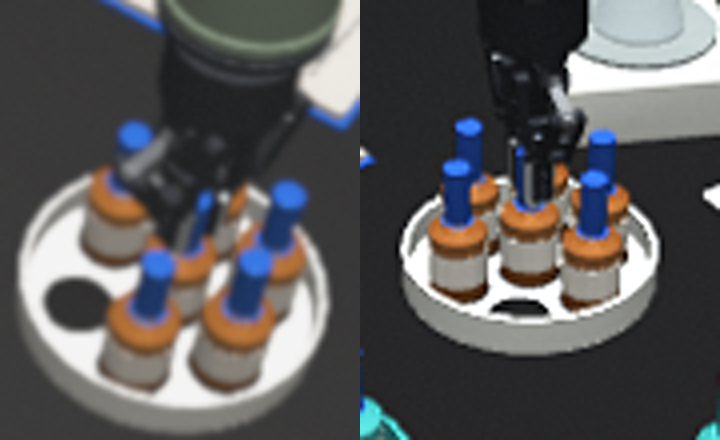

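The bottle stands on the pad with about 5 N of contact, in line with its neighbours. Releasing with a small opening.

Call:
play_rows(plan=[[0,0,0,0,0,-0.5,0.3],[0,0,0,0,0,-0.5,0.3],[0,0,0,0,0,-0.5,0.3],[0,0,0,0,0,-0.5,0.3],[0,0,0,0,0,-0.5,0.3]])

```text
time_s: 7.65
tool_pos: [0.5984, 0.2516, 0.074]
tcp_rot: [0.041, 0.999, -0.001, -0.001]
ft_force: [0.3, 0.2, -0.4]
grip_width: 0.0299
```

Call:
play_rows(plan=[[0,0,0,0,0,-8,0.3],[0,0,0,0,0,-25,0.3],[0,0,0,0,0,-60,0.3],[0,0,0,0,0,-100,0.3],[0,0,0,0,0,-140,0.3]])

```text
time_s: 8.07
tool_pos: [0.5981, 0.2516, 0.216]
tcp_rot: [0.041, 0.999, -0.001, -0.001]
ft_force: [-0.5, 0.8, 1.3]
grip_width: 0.0302
```

Run:
```python
from h import *
print(state()["tool_pos"]);print(togo(state(),[.5985,-.2175,.22],85))
```

```text
[0.5981249  0.25164191 0.21600741]
[[-38.6, -467.56, -2.83], 0.07]
```

Call:
play_rows(plan=[[0,0,0,-14,-170,0,0],[0,0,0,-14,-170,0,0],[0,0,0,-14,-170,0,0],[0,0,0,-14,-170,0,0],[0,0,0,-14,-170,0,-0.2]])

```text
time_s: 8.48
tool_pos: [0.5984, 0.0724, 0.2177]
tcp_rot: [0.045, 0.999, -0.003, -0.0]
ft_force: [-0.5, 0.3, -0.3]
grip_width: 0.0514
```

Call:
play_rows(plan=[[0,0,0,-14,-170,0,-0.2],[0,0,0,-14,-170,0,-0.2],[0,0,0,-14,-170,0,-0.2],[0,0,0,-14,-170,0,-0.2],[0,0,0,-14,-170,0,-0.2]])

```text
time_s: 8.9
tool_pos: [0.5962, -0.1052, 0.2196]
tcp_rot: [0.048, 0.999, -0.004, 0.0]
ft_force: [0.4, -0.8, -0.0]
grip_width: 0.0513
```

Run:
```python
from h import *
print(state()["tool_pos"]);print(togo(state(),[.5985,-.2175,.2],85))
```

```text
[ 0.59624554 -0.10522182  0.21957743]
[[-13.02, -111.37, 20.54], -0.1]
```

Call:
play_rows(plan=[[0,0,-0.1,-13,-111,20,-0.2],[0,0,-0.1,-13,-111,20,-0.2],[0,0,-0.1,-13,-111,20,-0.2],[0,0,-0.1,-13,-111,20,-0.2],[0,0,-0.1,-13,-111,20,-0.2]])

```text
time_s: 9.32
tool_pos: [0.5979, -0.2194, 0.2005]
tcp_rot: [0.046, 0.999, -0.005, -0.0]
ft_force: [1.1, 1.0, -0.6]
grip_width: 0.0509
```

Call:
play_rows(plan=[[0,0,0,0,0,0,-0.2],[0,0,0,0,0,0,-0.2]])

```text
time_s: 9.48
tool_pos: [0.5981, -0.2185, 0.2008]
tcp_rot: [0.045, 0.999, -0.004, -0.0]
ft_force: [0.6, -0.1, -0.3]
grip_width: 0.051
```

Run:
```python
from h import *
st=state(); w=camera("wrist")
m=cv2.inRange(cv2.cvtColor(w,cv2.COLOR_BGR2HSV),(100,130,150),(125,255,255))
n,l,s,c=cv2.connectedComponentsWithStats(m)
for i in range(1,n):
    if s[i,4]>60: print(s[i],c[i],toplane("wrist",[c[i]],.104,st))
print(st["tool_pos"],togo(st,[.5985,-.2175,.0675],85))
cv2.imwrite("pics/w5.png",w)
```

```text
[310 174  23  33 250] [321.564 192.164] [[ 0.59542646 -0.21572385]]
[   0  205  124  102 1362] [ 60.0256975  261.58957416] [[ 0.63928721 -0.45673891]]
[ 0.59813333 -0.21852248  0.20084102] [[-0.25, 2.24, 133.33], -0.04]
```

Call:
play_rows(plan=[[0,0,0,0,1.5,30,-0.2],[0,0,0,0,1.5,65,-0.2],[0,0,0,0,1.5,95,-0.2],[0,0,0,0,1.5,110,-0.2],[0,0,0,0,1.5,115,-0.2]])

```text
time_s: 9.95
tool_pos: [0.5972, -0.2162, 0.0833]
tcp_rot: [0.044, 0.999, -0.004, -0.002]
ft_force: [0.3, -0.1, 0.6]
grip_width: 0.0513
```

Run:
```python
from h import *
print(state()["tool_pos"]);print(togo(state(),[.5985,-.2172,.067],85))
```

```text
[ 0.59724542 -0.21623885  0.08330365]
[[-1.39, -0.72, 16.31], -0.01]
```

Call:
play_rows(plan=[[0,0,0,-1.2,-0.7,10,-0.2],[0,0,0,-1.2,-0.7,16,-0.2],[0,0,0,-1.2,-0.7,16,-0.2],[0,0,0,-1.2,-0.7,16,1],[0,0,0,-1.2,-0.7,16,1]])

```text
time_s: 10.37
tool_pos: [0.5989, -0.2173, 0.0682]
tcp_rot: [0.044, 0.999, -0.004, -0.001]
ft_force: [0.3, -0.4, 0.6]
grip_width: 0.0277
```

Call:
play_rows(plan=[[0,0,0,0,0,0,1],[0,0,0,0,0,0,1],[0,0,0,0,0,0,1],[0,0,0,0,0,0,1]])

```text
time_s: 10.7
tool_pos: [0.5992, -0.2174, 0.0688]
tcp_rot: [0.044, 0.999, -0.004, -0.001]
ft_force: [-1.0, -0.6, 6.7]
grip_width: 0.019
```

Call:
play_rows(plan=[[0,0,0,0,0,-15,1],[0,0,0,0,0,-45,1],[0,0,0,0,0,-80,1],[0,0,0,0,0,-115,1],[0,0,0,0,0,-150,1]])

```text
time_s: 11.12
tool_pos: [0.599, -0.2162, 0.2204]
tcp_rot: [0.044, 0.999, -0.004, -0.001]
ft_force: [0.7, 0.3, -1.1]
grip_width: 0.0187
```

Call:
play_rows(plan=[[0,0,0,3,30,0,1],[0,0,0,6,68,0,1],[0,0,0,9,105,0,1],[0,0,0,12,142,0,1],[0,0,0,15,180,0,1]])

```text
time_s: 11.53
tool_pos: [0.5996, -0.034, 0.219]
tcp_rot: [0.045, 0.999, -0.004, -0.001]
ft_force: [0.6, -0.4, -1.5]
grip_width: 0.0186
```

Call:
play_rows(plan=[[0,0,0,3,40,0,1],[0,0,0,6,80,0,1],[0,0,0,9,120,0,1],[0,0,0,12,160,0,1],[0,0,0,15,180,0,1]])

```text
time_s: 11.95
tool_pos: [0.5999, 0.1523, 0.2173]
tcp_rot: [0.042, 0.999, -0.003, -0.001]
ft_force: [0.3, 0.5, -0.6]
grip_width: 0.0189
```

Run:
```python
from h import *
print(state()["tool_pos"]);print(togo(state(),[.59,.195,.216],85))
```

```text
[0.59988412 0.15228315 0.21730023]
[[13.46, 41.73, 1.06], 0.03]
```

Call:
play_rows(plan=[[0,0,0,7,20,0,1],[0,0,0,13,40,0,1],[0,0,0,13,40,0,1],[0,0,0,13,40,0,1],[0,0,0,13,40,0,1]])

```text
time_s: 12.37
tool_pos: [0.5905, 0.1924, 0.217]
tcp_rot: [0.043, 0.999, -0.003, -0.001]
ft_force: [0.3, -0.5, -2.2]
grip_width: 0.0192
```

Call:
play_rows(plan=[[0,0,0,0,0,0,1],[0,0,0,0,0,0,1],[0,0,0,0,0,0,1]])

```text
time_s: 12.62
tool_pos: [0.5907, 0.1915, 0.2171]
tcp_rot: [0.043, 0.999, -0.004, -0.001]
ft_force: [-0.5, 0.4, -1.9]
grip_width: 0.0187
```

Run:
```python
from h import *
st=state(); np.savez("w6.npz",**st); w=camera("wrist")
print(st["tool_pos"],st["dq"].round(3),st["grip_width"])
cv2.imwrite("pics/w6.png",cv2.resize(w[30:270,180:500],None,fx=2.5,fy=2.5,interpolation=cv2.INTER_CUBIC))
```

```text
[0.59067322 0.1915304  0.21708582] [-0.003  0.001 -0.005 -0.002 -0.003 -0.    -0.002] 0.018716451980909102
```

View pics/w6.png

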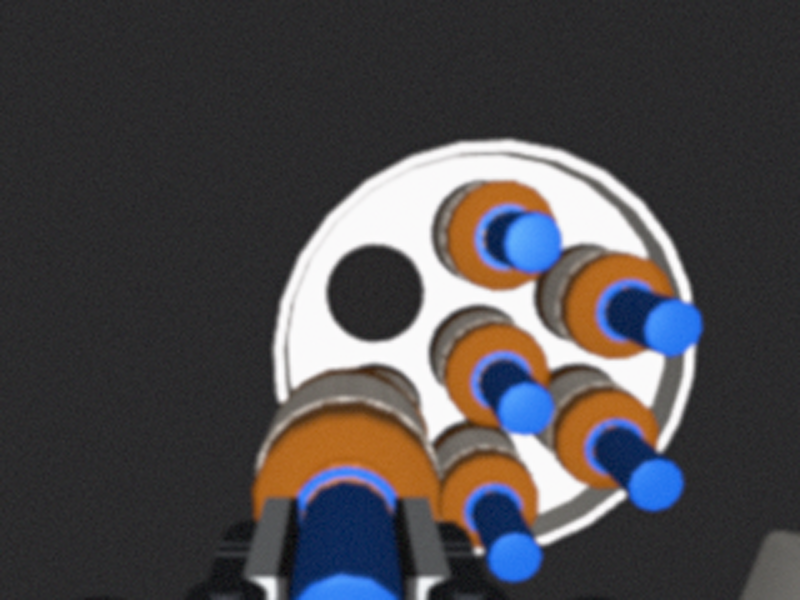

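The middle bottle is in place, with its cap at (526,408). The fixed caps are at (533,242), (672,327), (656,485) and (515,558), and the rim pad is at (375,292.5). Computing both fits.

Run:
```python
from h import *
st=dict(np.load("w6.npz"))
f=lambda L:[(180+(u+.5)/2.5-.5,30+(v+.5)/2.5-.5) for u,v in L]
P=toplane("wrist",f([(533,242),(672,327),(656,485),(515,558),(526,408)]),.11,st); q,r=fittray(P[:4],); print(q[:2],np.degrees(q[2])%60,r.round(4))
print("mid bottle",P[4]); rim=toplane("wrist",f([(375,292.5)]),.006,st)[0]
print("rim pad",rim,"rim from fit",q[:2]+.056*np.array([np.cos(np.radians(235.1)),np.sin(np.radians(235.1))]))
```

```text
[0.59640636 0.25200708] 55.48287291011076 [0.0002 0.0003 0.0002 0.0001]
mid bottle [0.59612628 0.25290768]
rim pad [0.56420653 0.20648988] rim from fit [0.56436619 0.20607857]
```

Run:
```python
from h import *
print(togo(state(),[.5666,.2050,.216],85),R.from_quat(state()["tcp_rot"]).as_matrix()[:,2])
```

```text
[[25.08, 11.12, 1.07], 0.01] [-0.00256694 -0.00685601 -0.9999732 ]
```

Call:
play_rows(plan=[[0,0,0,13,6,0,1],[0,0,0,25,11,0,1],[0,0,0,25,11,0,1],[0,0,0,25,11,0,1]])

```text
time_s: 13.0
tool_pos: [0.5661, 0.2055, 0.2173]
tcp_rot: [0.042, 0.999, -0.003, -0.001]
ft_force: [-0.2, -0.1, -1.7]
grip_width: 0.0192
```

Call:
play_rows(plan=[[0,0,0,0,0,15,1],[0,0,0,0,0.5,45,1],[0,0,0,0,0.6,75,1],[0,0,0,0,0.7,100,1],[0,0,0,0,0.8,113,1]])

```text
time_s: 13.42
tool_pos: [0.565, 0.2047, 0.1014]
tcp_rot: [0.043, 0.999, -0.004, -0.002]
ft_force: [-0.2, -0.3, -0.8]
grip_width: 0.0188
```

Run:
```python
from h import *
st=state();print(st["tool_pos"],st["ft_force"]);print(togo(st,[.5666,.2050,.079],85))
```

```text
[0.56500142 0.2047167  0.10139958] [-0.17326776 -0.31959013 -0.82495002]
[[-1.67, 0.61, 22.39], 0.02]
```

Call:
play_rows(plan=[[0,0,0,-1.2,0.5,6,1],[0,0,0,-1.2,0.5,12,1],[0,0,0,-1.2,0.5,17,1],[0,0,0,-1.2,0.5,21,1],[0,0,0,-1.2,0.5,23,1]])

```text
time_s: 13.83
tool_pos: [0.5664, 0.205, 0.0786]
tcp_rot: [0.043, 0.999, -0.004, -0.002]
ft_force: [0.4, 0.6, -1.3]
grip_width: 0.0193
```

Call:
play_rows(plan=[[0,0,0,0,0,1,1],[0,0,0,0,0,2,1],[0,0,0,0,0,2,1]])

```text
time_s: 14.08
tool_pos: [0.5666, 0.2051, 0.0769]
tcp_rot: [0.043, 0.999, -0.004, -0.002]
ft_force: [-0.4, 0.1, -0.8]
grip_width: 0.0189
```

Run:
```python
from h import *
st=state();print(st["tool_pos"],st["ft_force"]);print(togo(st,[.5666,.2050,.074],85))
```

```text
[0.56656083 0.20510966 0.0768549 ] [-0.39561837  0.06133233 -0.84031932]
[[-0.06, -0.08, 2.86], 0.02]
```

Call:
play_rows(plan=[[0,0,0,0,0,0.8,1],[0,0,0,0,0,1.5,1],[0,0,0,0,0,1.5,1]])

```text
time_s: 14.33
tool_pos: [0.5666, 0.2051, 0.0754]
tcp_rot: [0.043, 0.999, -0.004, -0.002]
ft_force: [-0.6, -0.4, -0.4]
grip_width: 0.0194
```

Call:
play_rows(plan=[[0,0,0,0,0,0.5,1],[0,0,0,0,0,1,1],[0,0,0,0,0,1,1]])

```text
time_s: 14.58
tool_pos: [0.5668, 0.2051, 0.0748]
tcp_rot: [0.043, 0.999, -0.004, -0.002]
ft_force: [-1.5, -0.8, 4.7]
grip_width: 0.0189
```

Contact at z ≈ 0.0748 with 4.7 N, as expected. Releasing.

Call:
play_rows(plan=[[0,0,0,0,0,-0.3,0.3],[0,0,0,0,0,-0.3,0.3],[0,0,0,0,0,-0.3,0.3],[0,0,0,0,0,-0.3,0.3],[0,0,0,0,0,-0.3,0.3]])

```text
time_s: 15.0
tool_pos: [0.5668, 0.2051, 0.075]
tcp_rot: [0.043, 0.999, -0.004, -0.002]
ft_force: [-0.0, -0.6, 0.3]
grip_width: 0.0299
```

Call:
play_rows(plan=[[0,0,0,0,0,-8,0.3],[0,0,0,0,0,-25,0.3],[0,0,0,0,0,-60,0.3],[0,0,0,0,0,-100,0.3],[0,0,0,0,0,-140,0.3]])

```text
time_s: 15.42
tool_pos: [0.5668, 0.2059, 0.217]
tcp_rot: [0.043, 0.999, -0.004, -0.002]
ft_force: [0.1, 0.5, -0.2]
grip_width: 0.0298
```

Call:
play_rows(plan=[[0,0,0,-20,-40,-10,0.3],[0,0,0,-30,-80,-10,0.3],[0,0,0,-30,-80,-10,0.3],[0,0,0,-30,-80,-10,0.3],[0,0,0,-30,-80,-10,0.3]])

```text
time_s: 15.83
tool_pos: [0.5898, 0.1235, 0.2279]
tcp_rot: [0.043, 0.999, -0.004, -0.002]
ft_force: [-0.4, 1.2, 0.5]
grip_width: 0.0293
```

Call:
play_rows(plan=[[0,0,0,0,0,0,0.3],[0,0,0,0,0,0,0.3],[0,0,0,0,0,0,0.3]])

```text
time_s: 16.08
tool_pos: [0.5895, 0.1245, 0.2278]
tcp_rot: [0.042, 0.999, -0.004, -0.002]
ft_force: [0.1, 0.7, 0.5]
grip_width: 0.0297
```

Run:
```python
from h import *
st=state(); np.savez("w7.npz",**st); w=camera("wrist"); d=camera("side"); print(st["tool_pos"],st["ft_force"],st["grip_width"])
c=lambda im,x,y,w_,h,k:cv2.resize(im[y:y+h,x:x+w_],None,fx=k,fy=k,interpolation=cv2.INTER_CUBIC)
cv2.imwrite("pics/w7.png",np.hstack([c(w,340,20,240,240,2),c(d,280,90,80,120,4)]))
```

```text
[0.58953217 0.12446987 0.22780142] [0.07669268 0.68404958 0.54670721] 0.029712497841468764
```

View pics/w7.png

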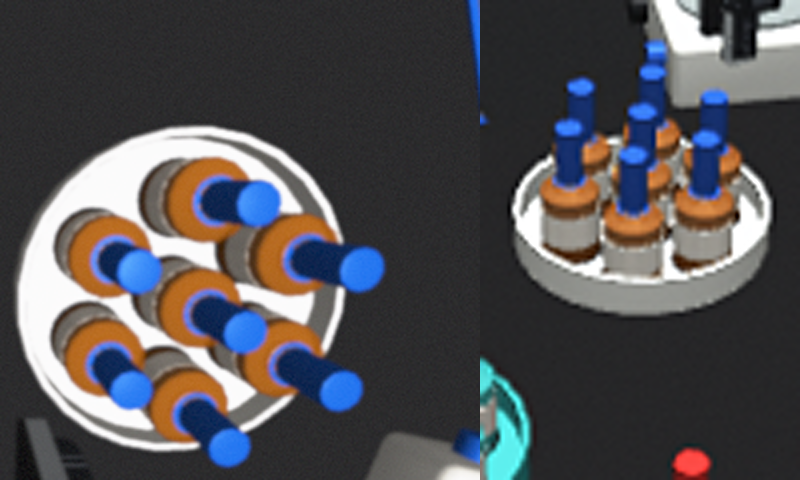

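Seven upright bottles form a honeycomb. The rim cap is at (139,271) and the middle cap at (245,329). One numeric check, then I hand in.

Run:
```python
from h import *
st=dict(np.load("w7.npz"))
f=lambda L:[(340+(u+.5)/2-.5,20+(v+.5)/2-.5) for u,v in L]
P=toplane("wrist",f([(259,202),(362,269),(342,390),(229,447),(130,388),(139,271),(245,329)]),.11,st)
q,r=fittray(P[:5]); a=np.radians(235.1)
print(q[:2],r.round(4),"rim err mm",(P[5]-q[:2]-.056*np.array([np.cos(a),np.sin(a)]))*1e3,"mid err mm",(P[6]-q[:2])*1e3)
sign_off()
```

```text
[0.59571767 0.25201636] [0.0005 0.0003 0.0006 0.0004 0.0008] rim err mm [ 1.62210586 -0.58456963] mid err mm [-0.60780672  0.48798302]
the job is handed in; nothing more can be done
```

I placed both loose blue-capped bottles in the white tray, one in the middle and one in the empty ring place, and handed the job in at about 16 s. I set each one down until I felt about 5 N of contact with its pad. I then opened the fingers to 30 mm and lifted straight up. I left the red-capped bottles and the turquoise look-alikes alone.

In the last pictures all seven bottles stand upright in a honeycomb, and the gripper is clear of everything. The middle bottle measured about 0.8 mm from its centre and the ring bottle about 1.7 mm, with a measuring error of about 1 mm.

One disagreement: the side camera, from rougher readings, put the tray about 5–6 mm from where the wrist camera did, and the scene camera about 3 mm. I used the wrist camera's close-up measurements, relative to the bottle in the gripper, and the final check agreed with them.

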